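Close the stud box and lift off its outer lid alone

TASK

Draw the divider plate straight up out of the olive stud box and stand it in the slot of the wooden rack. Then pick up the nested pair of lids together by the inner lid's wooden stem and lower the pair, without dropping it, onto the stud box until the inner lid is fully home; then take the outer lid by its square collar and lift it off alone, leaving the inner lid home and undisturbed. Finish still holding the outer lid level and in the air, a good hand's breadth (about 9 cm) above where it sat, and do not separate the lids before the inner one is home or shift the other things on the ledge.

Things in the scene. Friction and masses are not known exactly. Their poses are not given: they have to be found in the camera images.
- stud_box: Open olive steel box, fixed, outside 160 (x) x 110 (y) x 70 mm high, walls 4 mm, floor 3 mm, latch hanging open on its -x face. Across its middle (x = 0) two guide slots, 7 mm wide, on the long walls hold the divider; they end 22 mm below the rim, clear of the lids. Origin: centre of underside, z up. Box, lids and rack may each stand left, middle or right.
- divider: Loose aluminium plate, 0.12 kg, 4 mm thick (x), 96 wide (y), 100 tall (z); a wooden grip strip 10 mm thick runs along its top, 74 to 100 mm up. Origin: middle of the lower edge. Starts upright in the guide slots on the box floor, strip above the rim, keeping the lids off; slides up freely.
- rack: Wooden rack, fixed: foot 70 x 140 mm, 45 mm high, one slot at its centre 12 mm (x) x 108 mm (y), open at the top, slot floor 8 mm above the underside. The divider stands in it leaning up to 12 degrees. Origin: centre of underside, z up.
- inner_lid: Loose steel lid, 0.25 kg, origin at its plug's underside centre, z up. Plug 147 (x) x 97 (y) mm (lowest 4 mm: 139 x 89), flange 166 x 116 at 10-13 mm up, wooden stem 30 (x) x 14 (y) mm at the centre, top 71 mm up. Starts flat on the ledge under the outer lid. Home: flange on the box rim, long side along the box's (either way round), origin 60 mm above the box's.
- outer_lid: Loose olive lid, 0.28 kg, 176 (x) x 126 (y) mm, resting on the inner lid's flange, 5 mm above its origin. Origin: centre of the skirt's lower edge, z up. Top face 11 mm up; central square collar, 50 mm outside, 42 inside, top 33 mm up; the stem passes freely, 33 mm out of it. Lifting the stem carries both lids, lifting the collar only this one; its top clears the stem after 58 mm.
- nippers: Bystander: steel end nippers lying flat, 150 x 76 x 16 mm. Origin: under the middle.
- heel: Bystander: black plastic heel, 70 x 62 x 28 mm. Origin: under the middle.
- stretcher_knob: Bystander: turned wooden shoe stretcher knob standing upright, 52 mm across, 60 mm high. Origin: centre of the underside.
- stud_bowl: Bystander: chipped white enamel bowl of brass studs, 124 mm across, 45 mm high. Origin: centre of the underside.
- hammer: Bystander: hammer lying along its x, about 280 mm long, head at +x. Origin: under the middle.
- polish_tin: Bystander: round tin, 70 mm across, 45 mm high. Origin: centre of the underside.
Not all that is in view belongs to the job. There is more than one size of the divider; the one meant has the size given above.

How it is judged:
By the outcome, as a careful person would: the job done as asked, in the order asked, and still so for the second after the job is handed in, while the arm keeps its last pose, push and grip.
It also fails if it takes over 69 s, if anything falls off the work surface, if the arm or the gripper's body presses on something with over 40 N, if the wrist force passes 120 N, or if a joint passes its speed limit or range.

ROBOT

A 6-joint arm with a two-finger parallel gripper is mounted at the origin on the work surface. World frame = base frame: x ahead of the robot, y to its left, z up, the work surface at z = 0. Lengths are in mm, angles in rad, forces in N, time in s.
With the tool pointing down it reaches from about 350 to 775 mm from the base axis. Payload 7.3 kg.
Tool frame: the origin (TCP) lies on the centre line of the jaws, within the pads' length; the fingertips stand 17 mm ahead of it and the grasp point (between the pads) lies 2 mm behind it (bot.nose_length is the distance from the TCP to the fingertips, in mm); z points along the fingers, y is the line along which they close (so a half turn about z gives the same grasp; the last joint's range is limited). The gripper opens to 92 mm and grips with 3 to 60 N. Pads are 19 mm wide; open, the fingers measure 130 mm over their backs; the gripper's body (75 mm by 190 mm) begins 47 mm behind the grasp point.
Start: joints at [0.979, 0.342, 1.524, -0, 1.275, -0.146], TCP at [226.357, 473.715, 243.741] pointing down, gripper open.
Joint ranges: [-2.53, 2.53], [-0.77, 2.02], [0.04, 2.7], [-1, 4.14], [0.28, 2.66], [-3.11, 3.11]. Speed limits (rad/s): [2.57, 2.57, 3.14, 3.14, 3.14, 3.14].

INTERFACE

Orientations are given as [roll, pitch, yaw] about the fixed x, y, z axes, in that order (R = Rz(yaw) Ry(pitch) Rx(roll)).
In Python, from cell import readout, optics, bot gives the robot as it stands.
- The arm moves only by the shell command python3 -m pendant 'ROWS'. ROWS is JSON, a list of rows, each an object with "fingers": the opening, from -1 (shut) to 1 (fully open); "travel": the shift along the tool's x, y, z in m, a list of three; "turn": the turn, a rotation vector about the tool's x, y, z in degrees, a list of three. In form: [{"fingers": fingers, "travel": [x, y, z], "turn": [rx, ry, rz]}, ...]. A call has 1 to 5 rows; each row is the pose to reach, as a shift and turn from the pose commanded when the call began, along the tool's axes at that moment; what a row does not reach only later rows make up. A row lasts 1/10 s, in which the tool goes at most 50 mm and 8.59 degrees, less where a joint would pass 70% of its speed; a pose out of reach is approached as far as the arm can. A call with a gripper value outside its range is refused whole. The fingers move at their own pace and stop on an object; the grip force is fixed at half the most. Time passes only in rows, so rows that repeat a pose let the fingers close. It gives the time, the measured TCP pose, the force, the opening and the grip force at its end, in the units of the state.
- readout.state(): the state, without advancing time (a new reading comes with each control period).
- optics.camera(name): name is "scene" or "top" or "wrist"; returns a dict with "color" (480x640x3 uint8, blue, green, red), "intrinsics" (3x3 intrinsics, pixels), "D" ([k1, k2, p1, p2, k3] as OpenCV has them; the pictures are not rectified), "xyz" and "attitude" of the camera in the world. Camera axes: x right, y down, z forward; pixel columns grow to the right and rows downward; lengths in mm; the calibration is good to about 2 mm. A picture is of the moment at which its call begins. There is no depth.
- bot.job_done(): hands the job in; it is judged then, once.
The state is a dict: "t": time; "joints": joint angles; "qvel": joint speeds; "effort": joint torques, N m; "ee_pos": TCP position; "ee_rot": TCP orientation; "force": force on the tool from outside, world axes, zero at the start; "moment": the same for the moment, N m; "gripper_width": finger opening in mm; "grasp_force": force on a finger pad.
Only numpy, scipy, OpenCV 4.12 (cv2) and the standard library are available. Lean on these libraries where they do the work, as an engineer would, in place of code of your own. Each camera call takes 0.05 s, during which the arm holds its last target. There are 200 camera calls.

## Working session

There is one attempt and no reset: what is moved stays moved. The work goes in short steps, Python scripts to look and compute and a shell command to move; the robot and the scene stay as the last step left them, time stands still between calls to the robot, and variables do not carry over. Pictures are saved under pics/ and viewed, at most 10 in all, crops included, and the job is handed in when it is done.

```bash
ls; mkdir -p pics; python3 - <<'E'
from cell import readout, optics, bot
import cv2,numpy as np
np.set_printoptions(precision=3,suppress=True)
s=readout.state();print(s)
for n in("top","scene"):
    c=optics.camera(n);cv2.imwrite(f"pics/{n}0.png",c["color"]);np.save(f"pics/{n}0.npy",c,allow_pickle=True)
    print(n,c["intrinsics"],c["D"],c["xyz"],c["attitude"])
E
```

```text
pics
{'t': 0.0, 'joints': array([ 0.979,  0.343,  1.525, -0.   ,  1.275, -0.146]), 'qvel': array([ 0.001, -0.   , -0.   ,  0.   , -0.002,  0.   ]), 'effort': array([ -0.001, -43.124, -24.422,   0.072,   0.056,  -0.   ]), 'ee_pos': array([226.136, 473.369, 243.036]), 'ee_rot': array([-3.14 , -0.   ,  2.696]), 'force': array([-0.244,  0.007,  0.122]), 'moment': array([-0.029, -0.012, -0.039]), 'grasp_force': 0.0, 'gripper_width': 92.12789016915764}
top [[521.361   0.    333.08 ]
 [  0.    521.361 231.032]
 [  0.      0.      1.   ]] [0.004 0.    0.    0.    0.   ] [ 409.207   -5.1   1070.624] [-3.051 -0.035 -1.571]
scene [[464.66    0.    320.384]
 [  0.    464.66  242.252]
 [  0.      0.      1.   ]] [-0.083  0.     0.     0.     0.   ] [1236.29  -353.203  567.415] [-2.17  -0.017  1.173]
```

View pics/top0.png

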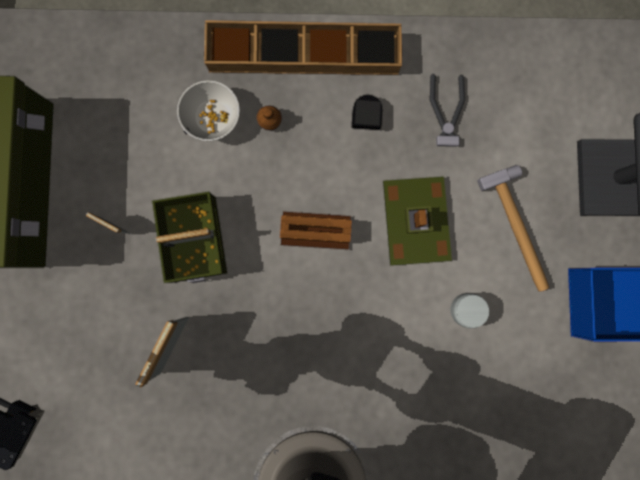

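View pics/scene0.png

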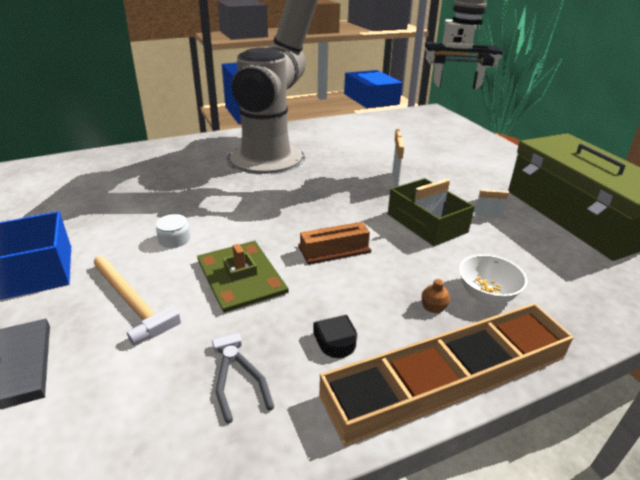

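The top view shows the box at about (190,237) with a plate in it, the rack at (316,230), the lid pair at (418,220), and loose plates at (103,221) and (155,352). The divider candidates are box (183,236), short (103,221) and tall (155,352). The one standing in the box fits the description, so I'll confirm it in an enlarged crop.

```bash
cat > h.py <<'E'
import numpy as np,cv2
from scipy.spatial.transform import Rotation as Ro
from cell import readout,optics,bot
np.set_printoptions(precision=2,suppress=True)
def load(n): return np.load(n,allow_pickle=True).item()
def R(c): return Ro.from_euler("xyz",c["attitude"]).as_matrix()
def onto(c,px,z):
    p=cv2.undistortPoints(np.array(px,float).reshape(-1,1,2),c["intrinsics"],np.array(c["D"],float)).reshape(-1,2)
    d=np.c_[p,np.ones(len(p))]@R(c).T; o=np.array(c["xyz"])
    return o+d*((z-o[2])/d[:,2:])
def proj(c,P):
    P=np.array(P,float).reshape(-1,3); r=R(c).T
    return cv2.projectPoints(P,cv2.Rodrigues(r)[0],-r@np.array(c["xyz"]),c["intrinsics"],np.array(c["D"],float))[0].reshape(-1,2)
E
python3 - <<'E'
from h import *
t=load("pics/top0.npy");s=load("pics/scene0.npy")
f=lambda c,x,y,w,h,k:cv2.resize(c["color"][y:y+h,x:x+w],None,fx=k,fy=k,interpolation=cv2.INTER_CUBIC)
a=f(t,145,185,90,105,4);b=f(t,270,170,190,100,4)[:, :]
im=np.zeros((600,800,3),np.uint8)
im[:420,:360]=a; im[:420,360:760]=f(s,380,120,100*4//4,105,4); cv2.imwrite("pics/c1.png",im[:420,:760])
im=np.zeros((600,760,3),np.uint8); im[:400]=b; cv2.imwrite("pics/c2.png",im[:400])
# check calibration conventions: robot base
print(proj(t,[[0,0,0],[226,473,243]]),proj(s,[[0,0,0],[226,473,243]]))
# mask orange: grip strip & rack & stem
E
```

```text
[[311.39 486.63]
 [ -1.92 399.84]] [[265.65 156.93]
 [457.02  80.53]]
```

View pics/c1.png

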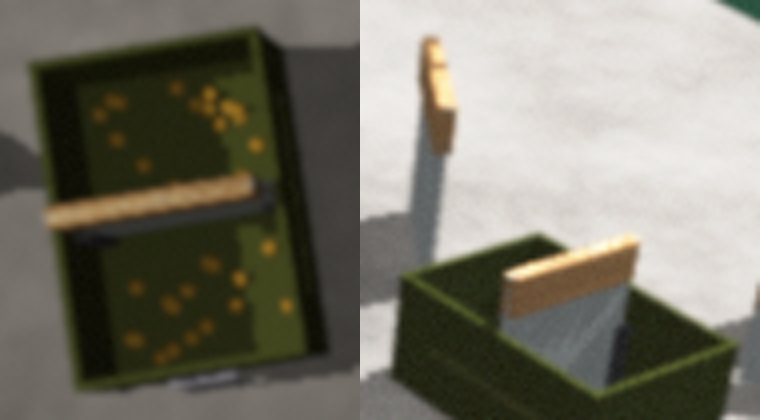

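View pics/c2.png

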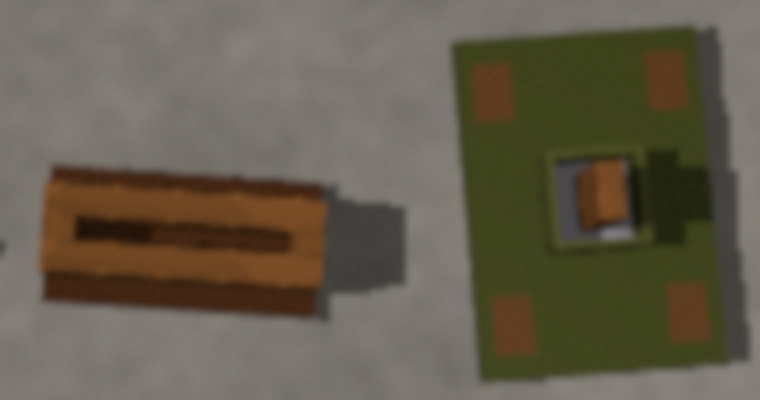

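c1 confirms that the divider in the box, upright with its wooden strip above the rim, is the one meant. Next I'll compute poses from the corner pixels.

```bash
python3 - <<'E'
from h import *
t=load("pics/top0.npy");s=load("pics/scene0.npy")
def A(px,o,k=4): return (np.array(px,float)+.5)/k-.5+np.array(o)
def rect(n,px,o,z):
    P=onto(t,A(px,o),z)[:,:2]; e1=P[1]-P[0]+P[2]-P[3]; e2=P[0]-P[3]+P[1]-P[2]
    print(n,"c",P.mean(0),"len across(y)",np.linalg.norm(e1)/2,"along(x)",np.linalg.norm(e2)/2,"yaw y-axis",np.degrees(np.arctan2(e1[0],-e1[1])),"yaw x",np.degrees(np.arctan2(e2[1],e2[0])))
o1=(145,185);o2=(270,170)
rect("box rim",[(32,64),(262,30),(325,352),(78,385)],o1,70)
rect("strip",[(46,208),(250,174),(254,192),(48,228)],o1,103)
rect("rack",[(48,183),(326,203),(318,287),(42,270)],o2,45)
rect("slot",[(77,217),(292,235),(290,251),(75,240)],o2,45)
rect("lid",[(455,42),(695,27),(727,362),(481,380)],o2,16)
rect("collar",[(548,152),(640,145),(647,240),(555,250)],o2,38)
rect("stem",[(597,160),(628,160),(632,220),(600,226)],o2,71)
# other plates' strip lengths at heights
for n,a,b in (("short",(87,213),(121,232)),("tall",(171,322),(141,384))):
    for z in (60,100,140):
        P=onto(t,[a,b],z);print(n,z,np.linalg.norm(P[0]-P[1]))
# wrist cam offset in tool frame
st=readout.state();w=optics.camera("wrist");T=Ro.from_euler("xyz",st["ee_rot"]).as_matrix()
print("wristcam in tool",T.T@(np.array(w["xyz"])-st["ee_pos"]),(T.T@R(w)),w["intrinsics"][0,0])
E
```

```text
box rim c [488.75 236.05] len across(y) 113.37149429206144 along(x) 156.49879540017207 yaw y-axis 8.274573465593907 yaw x 10.879826603267574
strip c [488.97 239.43] len across(y) 94.56898089857366 along(x) 8.927126996199046 yaw y-axis 10.016232725660378 yaw x 10.315882262923896
rack c [506.75  -6.65] len across(y) 136.9889674647272 along(x) 42.543516142045505 yaw y-axis -3.6570959759227017 yaw x -4.489423329121693
slot c [506.71  -6.6 ] len across(y) 106.33143554581135 along(x) 9.718618256184925 yaw y-axis -3.6945757469686145 yaw x -5.6156130678928236
lid c [ 527.73 -214.32] len across(y) 125.59344365497624 along(x) 173.6737162524009 yaw y-axis 4.089598953447187 yaw x 4.093766286205373
collar c [ 527.74 -213.96] len across(y) 46.69893086990264 along(x) 48.75554054703626 yaw y-axis 5.485821916804559 yaw x 3.2940316640299447
stem c [ 526.52 -215.49] len across(y) 15.495790839732054 along(x) 30.810819862770987 yaw y-axis 5.6398423104361575 yaw x 2.281920674885077
short 60 75.04721275731931
short 100 72.07688027689267
short 140 69.10654779646588
tall 60 125.8925489770677
tall 100 120.90978261531728
tall 140 115.92701625356689
wristcam in tool [  73.8    -0.13 -140.7 ] [[-0.   -0.96 -0.28]
 [ 1.    0.   -0.  ]
 [ 0.   -0.28  0.96]] 362.78360158703686
```

The strip is about 95 × 9 mm, which matches the divider; the loose plates measure about 72 and 121 mm. Next: a planner helper that prints the shifts I'll type.

```bash
cat >> h.py <<'E'
def plan(*W,start=None):
    "tool-frame travel (m) and turn about tool z (deg) from one (x,y,z,yaw deg) to the next"
    st=readout.state(); r=st["ee_rot"]; print("t",round(st["t"],2),"at",st["ee_pos"],np.degrees(r))
    a=start or (*st["ee_pos"],np.degrees(r[2]))
    for b in W:
        T=Ro.from_euler("xyz",[180,0,a[3]],degrees=True).as_matrix()
        d=T.T@(np.array(b[:3],float)-a[:3])
        print(np.round(d/1000,4),"turn",round(-((b[3]-a[3]+180)%360-180),1),"dist",round(np.linalg.norm(d))); a=b
E
python3 -c "
from h import *
plan((357,356,232,127),(489,238,220,100),start=(226.357,473.715,243.741,154.47))"
```

```text
t 0.15 at [226.19 473.48 243.23] [-179.94   -0.01  154.46]
[-0.17 -0.05  0.01] turn 27.5 dist 176
[-0.17  0.03  0.01] turn 27 dist 177
```

```bash
sed -i 's/np.round(d\/1000,4)/[round(v\/1000,4) for v in d]/' h.py
r='x'; python3 -m pendant '[{"fingers":1,"travel":[-0.042,-0.0125,0.003],"turn":[0,0,6.9]},{"fingers":1,"travel":[-0.084,-0.025,0.006],"turn":[0,0,13.8]},{"fingers":1,"travel":[-0.126,-0.0375,0.009],"turn":[0,0,20.6]},{"fingers":1,"travel":[-0.1686,-0.0499,0.0117],"turn":[0,0,27.5]}]'
python3 -m pendant '[{"fingers":1,"travel":[-0.0434,0.0086,0.003],"turn":[0,0,6.8]},{"fingers":1,"travel":[-0.0868,0.0172,0.006],"turn":[0,0,13.5]},{"fingers":1,"travel":[-0.13,0.0258,0.009],"turn":[0,0,20.3]},{"fingers":1,"travel":[-0.1737,0.0344,0.012],"turn":[0,0,27]},{"fingers":1,"travel":[-0.1737,0.0344,0.012],"turn":[0,0,27]}]'
python3 - <<'E'
from h import *
c=optics.camera("wrist");np.save("pics/w1.npy",c,allow_pickle=True);cv2.imwrite("pics/w1.png",c["color"])
s=readout.state();print(s["t"],s["ee_pos"],np.degrees(s["ee_rot"]),s["qvel"])
E
```

```text
t: 0.55
ee_pos: [357.7, 354.8, 231.7]
ee_rot: [-3.141, -0.0, 2.212]
force: [-0.1, 0.0, 0.4]
gripper_width: 91.6
grasp_force: 0.0
t: 1.05
ee_pos: [492.1, 234.2, 219.1]
ee_rot: [3.141, 0.001, 1.737]
force: [-0.8, 0.6, 0.1]
gripper_width: 91.9
grasp_force: 0.0
1.1 [490.18 235.94 219.19] [-179.93    0.01   99.73] [ 0.06 -0.02  0.03  0.02  0.01 -0.01]
```

View pics/w1.png

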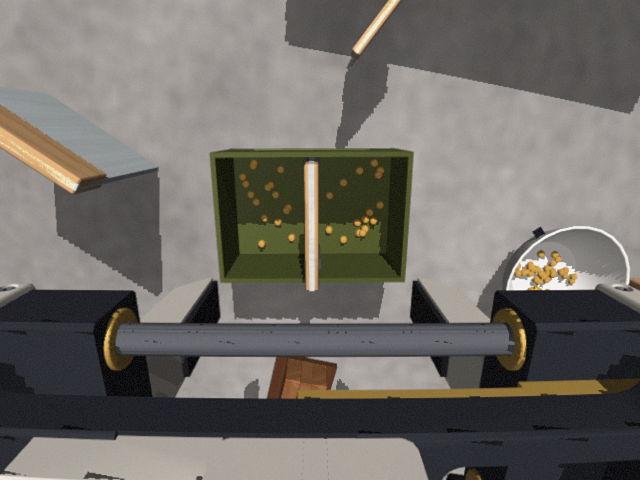

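The wrist view shows the box rim corners at (211,152), (412,150), (405,280) and (219,281), with the strip from (311,162) to (312,290).

```bash
python3 - <<'E'
from h import *
w=load("pics/w1.npy");t=load("pics/top0.npy")
P=onto(w,[(211,152),(412,150),(405,280),(219,281)],70)[:,:2]
print("box",P.mean(0),[np.linalg.norm(P[i]-P[i-1]) for i in range(4)],[np.degrees(np.arctan2(*(P[j]-P[i])[::-1])) for i,j in((0,1),(3,2),(3,0),(2,1))])
S=onto(w,[(305,162),(318,162),(318,290),(306,290)],103)[:,:2]
print("strip",S.mean(0),np.linalg.norm(S[1]-S[2]),np.degrees(np.arctan2(*(S[:2].sum(0)-S[2:].sum(0))[::-1]))-90)
c=S.mean(0);plan((489,237,180,100),(489,237,98,100),(489,237,218,100),start=(489,238,220,100))
# rack/lids blobs in wrist view not needed yet
E
```

```text
box [489.97 241.01] [np.float64(108.69246904241575), np.float64(157.0134500919938), np.float64(109.27823092180246), np.float64(160.69923320734497)] [np.float64(10.043261480275568), np.float64(9.824198335420936), np.float64(98.6269259178973), np.float64(100.56654944254961)]
strip [490.27 241.02] 96.66662123337906 9.586836380005366
t 1.1 at [490.18 235.94 219.19] [-179.93    0.01   99.73]
[np.float64(-0.001), np.float64(-0.0002), np.float64(0.04)] turn 0 dist 40
[np.float64(0.0), np.float64(-0.0), np.float64(0.082)] turn 0 dist 82
[np.float64(0.0), np.float64(0.0), np.float64(-0.12)] turn 0 dist 120
```

```bash
python3 -m pendant '[{"fingers":1,"travel":[0.0014,0.001,0.04],"turn":[0,0,0]},{"fingers":1,"travel":[0.0014,0.001,0.075],"turn":[0,0,0]},{"fingers":1,"travel":[0.0014,0.001,0.105],"turn":[0,0,0]},{"fingers":1,"travel":[0.0014,0.001,0.128],"turn":[0,0,0]},{"fingers":1,"travel":[0.0014,0.001,0.128],"turn":[0,0,0]}]' | head -2
for i in 1 2; do python3 -m pendant '[{"fingers":-1,"travel":[0,0,0],"turn":[0,0,0]},{"fingers":-1,"travel":[0,0,0],"turn":[0,0,0]},{"fingers":-1,"travel":[0,0,0],"turn":[0,0,0]},{"fingers":-1,"travel":[0,0,0],"turn":[0,0,0]},{"fingers":-1,"travel":[0,0,0],"turn":[0,0,0]}]'; done
```

```text
t: 1.6
ee_pos: [486.6, 239.7, 89.2]
t: 2.1
ee_pos: [489.9, 239.5, 92.7]
ee_rot: [3.14, -0.0, 1.745]
force: [-0.2, 1.2, -0.3]
gripper_width: 56.6
grasp_force: 0.0
t: 2.6
ee_pos: [489.6, 239.4, 92.0]
ee_rot: [-3.142, -0.0, 1.745]
force: [-0.3, -0.0, 0.0]
gripper_width: 16.8
grasp_force: 0.0
```

```bash
python3 -m pendant '[{"fingers":-1,"travel":[0,0,0],"turn":[0,0,0]},{"fingers":-1,"travel":[0,0,0],"turn":[0,0,0]},{"fingers":-1,"travel":[0,0,0],"turn":[0,0,0]},{"fingers":-1,"travel":[0,0,-0.005],"turn":[0,0,0]},{"fingers":-1,"travel":[0,0,-0.015],"turn":[0,0,0]}]'
python3 -m pendant '[{"fingers":-1,"travel":[0,0,-0.02],"turn":[0,0,0]},{"fingers":-1,"travel":[0,0,-0.045],"turn":[0,0,0]},{"fingers":-1,"travel":[0,0,-0.075],"turn":[0,0,0]},{"fingers":-1,"travel":[0,0,-0.1],"turn":[0,0,0]},{"fingers":-1,"travel":[0,0,-0.11],"turn":[0,0,0]}]'
python3 - <<'E'
from h import *
for n in("top","scene"):
    c=optics.camera(n);np.save(f"pics/{n}1.npy",c,allow_pickle=True);cv2.imwrite(f"pics/{n}1.png",c["color"])
plan((490,170,217,98),(498,80,217,92),(507,-6,217,86),(507,-6,115,86),start=(489.7,239.5,217,100))
E
```

```text
t: 3.1
ee_pos: [489.1, 239.3, 106.8]
ee_rot: [-3.14, 0.0, 1.745]
force: [-0.7, -0.2, -0.8]
gripper_width: 10.2
grasp_force: 30.0
t: 3.6
ee_pos: [490.6, 239.8, 220.4]
ee_rot: [3.136, -0.001, 1.745]
force: [0.6, 0.6, -1.0]
gripper_width: 9.7
grasp_force: 30.0
t 3.7 at [490.22 239.65 218.66] [179.8   -0.03  99.96]
[np.float64(-0.0685), np.float64(-0.0118), np.float64(-0.0)] turn 2 dist 70
[np.float64(-0.0902), np.float64(-0.0046), np.float64(-0.0)] turn 6 dist 90
[np.float64(-0.0863), np.float64(0.006), np.float64(0.0)] turn 6 dist 86
[np.float64(0.0), np.float64(-0.0), np.float64(0.102)] turn 0 dist 102
```

View pics/scene1.png

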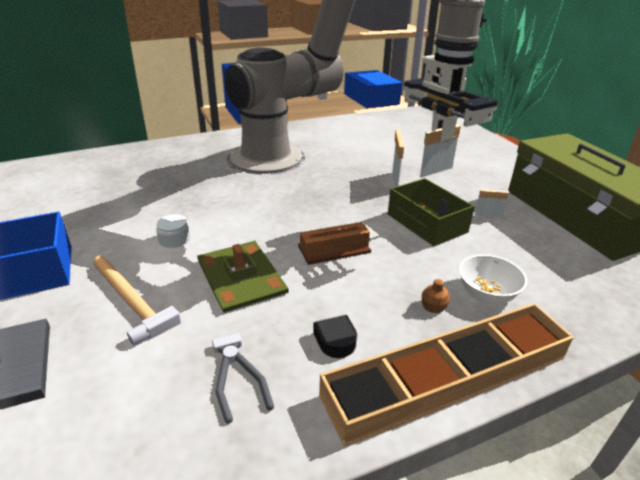

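```bash
python3 -m pendant '[{"fingers":-1,"travel":[-0.015,-0.0026,0],"turn":[0,0,0.4]},{"fingers":-1,"travel":[-0.04,-0.007,0],"turn":[0,0,1.2]},{"fingers":-1,"travel":[-0.0685,-0.0118,0],"turn":[0,0,2]}]' |head -2
python3 -m pendant '[{"fingers":-1,"travel":[-0.03,-0.0015,0],"turn":[0,0,2]},{"fingers":-1,"travel":[-0.06,-0.003,0],"turn":[0,0,4]},{"fingers":-1,"travel":[-0.0902,-0.0046,0],"turn":[0,0,6]}]'|head -2
python3 -m pendant '[{"fingers":-1,"travel":[-0.03,0.002,0],"turn":[0,0,2]},{"fingers":-1,"travel":[-0.06,0.004,0],"turn":[0,0,4]},{"fingers":-1,"travel":[-0.08,0.0055,0],"turn":[0,0,5.5]},{"fingers":-1,"travel":[-0.0863,0.006,0],"turn":[0,0,6]},{"fingers":-1,"travel":[-0.0863,0.006,0],"turn":[0,0,6]}]'
python3 - <<'E'
from h import *
s=load("pics/scene0.npy")
T=Ro.from_euler("z",-4,degrees=True).as_matrix()
print("expected slot rect px",proj(s,np.array([[506.7,-6.6,45]])+np.array([[6,54,0],[6,-54,0],[-6,-54,0],[-6,54,0]])@T.T))
f=lambda c,x,y,w,h,k:cv2.resize(c["color"][y:y+h,x:x+w],None,fx=k,fy=k,interpolation=cv2.INTER_CUBIC)
n=optics.camera("top");np.save("pics/top2.npy",n,allow_pickle=True)
w=optics.camera("wrist");np.save("pics/w2.npy",w,allow_pickle=True)
a=f(s,285,205,100,60,4);b=f(n,250,150,100,75,4)
im=np.zeros((600,800,3),np.uint8);im[:240,:400]=a;im[:300,400:]=b;im[300:,:400]=cv2.resize(w["color"],(400,300));cv2.imwrite("pics/m2.png",im)
print(readout.state()["ee_pos"])
E
```

```text
t: 4.0
ee_pos: [488.8, 168.6, 215.2]
t: 4.3
ee_pos: [496.7, 77.9, 215.3]
t: 4.8
ee_pos: [506.0, -7.0, 215.9]
ee_rot: [-3.139, -0.0, 1.499]
force: [-0.2, 0.7, -2.0]
gripper_width: 9.9
grasp_force: 30.0
expected slot rect px [[359.33 228.53]
 [310.14 237.06]
 [308.35 233.96]
 [357.13 225.61]]
[506.19  -5.56 216.38]
```

View pics/m2.png

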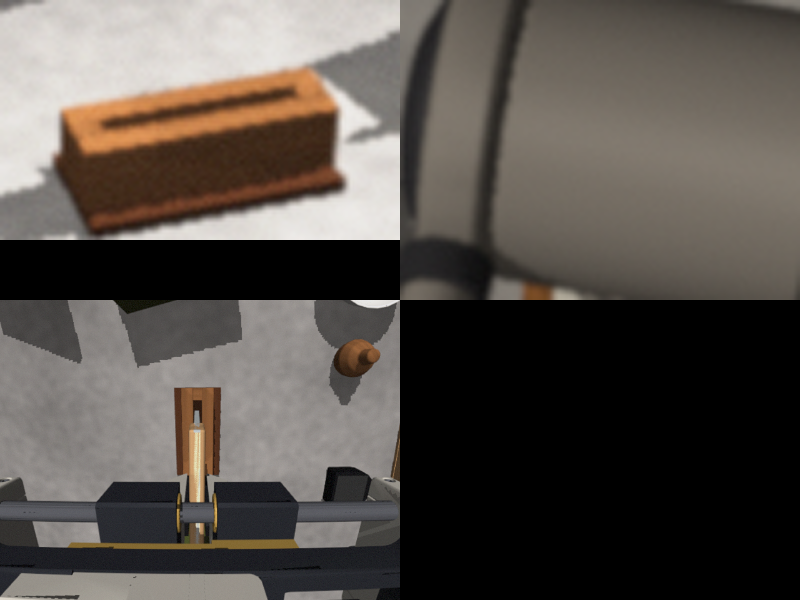

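The scene crop puts the slot ends at about (359,227) and (310,236), matching the predicted pixels to within 1 px. The wrist view shows the slot directly in line under the plate. I'll check that numerically from the wrist image.

```bash
python3 - <<'E'
from h import *
w=load("pics/w2.npy")
im=cv2.resize(w["color"][125:300,260:370],None,fx=4,fy=4,interpolation=cv2.INTER_CUBIC)[:600];cv2.imwrite("pics/m3.png",cv2.resize(w["color"][125:270,260:370],None,fx=4,fy=4,interpolation=cv2.INTER_CUBIC))
print(proj(w,[[510.5,47.3,45],[506.7,-6.6,45]]), onto(w,[(316,162)],45))
h=w["color"][170].astype(int);print([(x,*h[x]) for x in range(278,356,3)])
E
```

```text
[[313.78 160.05]
 [313.85 222.35]] [[512.26  45.55  45.  ]]
[(278, np.int64(149), np.int64(154), np.int64(160)), (281, np.int64(30), np.int64(49), np.int64(80)), (284, np.int64(27), np.int64(45), np.int64(78)), (287, np.int64(33), np.int64(50), np.int64(81)), (290, np.int64(35), np.int64(61), np.int64(98)), (293, np.int64(50), np.int64(83), np.int64(129)), (296, np.int64(47), np.int64(81), np.int64(125)), (299, np.int64(56), np.int64(93), np.int64(137)), (302, np.int64(52), np.int64(90), np.int64(136)), (305, np.int64(54), np.int64(86), np.int64(134)), (308, np.int64(45), np.int64(72), np.int64(108)), (311, np.int64(8), np.int64(19), np.int64(37)), (314, np.int64(15), np.int64(31), np.int64(44)), (317, np.int64(16), np.int64(26), np.int64(45)), (320, np.int64(23), np.int64(31), np.int64(47)), (323, np.int64(44), np.int64(68), np.int64(108)), (326, np.int64(46), np.int64(78), np.int64(123)), (329, np.int64(52), np.int64(83), np.int64(127)), (332, np.int64(56), np.int64(89), np.int64(136)), (335, np.int64(55), np.int64(89), np.int64(136)), (338, np.int64(56), np.int64(92), np.int64(137)), (341, np.int64(40), np.int64(63), np.int64(96)), (344, np.int64(32), np.int64(49), np.int64(85)), (347, np.int64(28), np.int64(47), np.int64(79)), (350, np.int64(30), np.int64(50), np.int64(81)), (353, np.int64(136), np.int64(140), np.int64(143))]
```

View pics/m3.png

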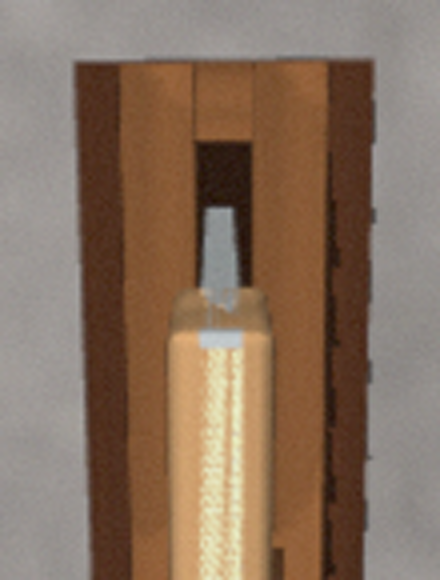

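The crop shows the slot (cols 309–322) and the plate's foot (col about 315) lined up to about 1 mm. I'll insert it.

```bash
python3 -m pendant '[{"fingers":-1,"travel":[-0.0014,0.0011,0.025],"turn":[0,0,0]},{"fingers":-1,"travel":[-0.0014,0.0011,0.045],"turn":[0,0,0]},{"fingers":-1,"travel":[-0.0014,0.0011,0.06],"turn":[0,0,0]},{"fingers":-1,"travel":[-0.0014,0.0011,0.07],"turn":[0,0,0]},{"fingers":-1,"travel":[-0.0014,0.0011,0.075],"turn":[0,0,0]}]'
python3 -m pendant '[{"fingers":-1,"travel":[0,0,0.008],"turn":[0,0,0]},{"fingers":-1,"travel":[0,0,0.016],"turn":[0,0,0]},{"fingers":-1,"travel":[0,0,0.024],"turn":[0,0,0]},{"fingers":-1,"travel":[0,0,0.032],"turn":[0,0,0]},{"fingers":-1,"travel":[0,0,0.036],"turn":[0,0,0]}]'
python3 -m pendant '[{"fingers":-1,"travel":[0,0,0.003],"turn":[0,0,0]},{"fingers":-1,"travel":[0,0,0.006],"turn":[0,0,0]},{"fingers":-1,"travel":[0,0,0.0075],"turn":[0,0,0]},{"fingers":-1,"travel":[0,0,0.0075],"turn":[0,0,0]}]'
```

```text
t: 5.4
ee_pos: [507.3, -6.7, 141.2]
ee_rot: [-3.14, -0.0, 1.502]
force: [-0.3, -0.9, -1.8]
gripper_width: 10.0
grasp_force: 30.0
t: 5.9
ee_pos: [507.4, -7.6, 105.1]
ee_rot: [-3.141, -0.0, 1.5]
force: [-0.1, -0.6, -1.6]
gripper_width: 9.7
grasp_force: 30.0
t: 6.3
ee_pos: [507.7, -7.6, 98.4]
ee_rot: [-3.142, -0.0, 1.5]
force: [-0.4, -0.4, -1.8]
gripper_width: 10.0
grasp_force: 30.0
```

```bash
python3 -m pendant '[{"fingers":-1,"travel":[0,0,0.0008],"turn":[0,0,0]},{"fingers":-1,"travel":[0,0,0.0015],"turn":[0,0,0]},{"fingers":-1,"travel":[0,0,0.0015],"turn":[0,0,0]}]' | sed -n '2p;4p'
python3 -m pendant '[{"fingers":-0.6,"travel":[0,0,0],"turn":[0,0,0]},{"fingers":-0.6,"travel":[0,0,0],"turn":[0,0,0]},{"fingers":-0.2,"travel":[0,0,0],"turn":[0,0,0]},{"fingers":0.2,"travel":[0,0,0],"turn":[0,0,0]},{"fingers":0.2,"travel":[0,0,0],"turn":[0,0,0]}]'
python3 -m pendant '[{"fingers":0.4,"travel":[0,0,0],"turn":[0,0,0]},{"fingers":0.4,"travel":[0,0,-0.03],"turn":[0,0,0]},{"fingers":0.4,"travel":[0,0,-0.07],"turn":[0,0,0]},{"fingers":0.4,"travel":[0,0,-0.11],"turn":[0,0,0]},{"fingers":0.4,"travel":[0,0,-0.12],"turn":[0,0,0]}]'
python3 - <<'E'
from h import *
w=optics.camera("scene");np.save("pics/s3.npy",w,allow_pickle=True)
v=optics.camera("wrist")
im=np.zeros((300,800,3),np.uint8);im[:,:400]=cv2.resize(w["color"][170:270,260:393],(400,300));im[:,400:]=cv2.resize(v["color"],(400,300));cv2.imwrite("pics/m4.png",im)
plan((510,-80,190,64),(518,-145,190,34),(527.5,-150,190,4),(527.5,-214.5,190,4),start=(508,-7.5,217,86))
E
```

```text
ee_pos: [507.7, -7.6, 97.0]
force: [-0.2, 0.1, -1.3]
t: 7.1
ee_pos: [507.8, -7.6, 97.1]
ee_rot: [3.141, -0.0, 1.5]
force: [-0.7, -0.6, -0.9]
gripper_width: 37.8
grasp_force: 0.0
t: 7.6
ee_pos: [509.6, -7.8, 221.4]
ee_rot: [3.134, 0.001, 1.5]
force: [0.0, -0.2, -0.0]
gripper_width: 64.4
grasp_force: 0.0
t 7.7 at [508.51  -7.68 218.61] [179.77   0.02  85.96]
[np.float64(-0.0722), np.float64(0.0071), np.float64(0.027)] turn 22 dist 77
[np.float64(-0.0549), np.float64(0.0357), np.float64(0.0)] turn 30 dist 65
[np.float64(0.0051), np.float64(0.0095), np.float64(0.0)] turn 30 dist 11
[np.float64(-0.0045), np.float64(0.0643), np.float64(0.0)] turn 0 dist 64
```

View pics/m4.png

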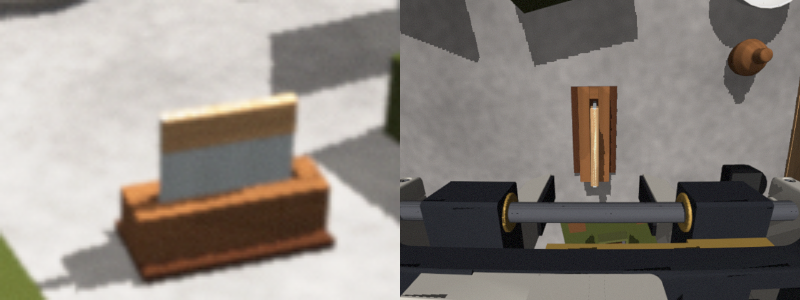

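The divider stands in the rack slot (wrist inset shows the strip at (595,145) inside the rack). Next, move over the lid pair.

```bash
python3 -c "
from h import *
plan((518,-110,217,90),(527,-214.5,217,94),start=(508,-7.5,217,86))"
```

```text
t 7.7 at [508.51  -7.68 218.61] [179.77   0.02  85.96]
[np.float64(-0.1016), np.float64(0.0171), np.float64(0.0)] turn -4 dist 103
[np.float64(-0.1045), np.float64(0.009), np.float64(0.0)] turn -4 dist 105
```

```bash
python3 -m pendant '[{"fingers":1,"travel":[-0.035,0.006,0],"turn":[0,0,-1.4]},{"fingers":1,"travel":[-0.07,0.012,0],"turn":[0,0,-2.8]},{"fingers":1,"travel":[-0.1016,0.0171,0],"turn":[0,0,-4]}]' | head -2
python3 -m pendant '[{"fingers":1,"travel":[-0.035,0.003,0],"turn":[0,0,-1.4]},{"fingers":1,"travel":[-0.07,0.006,0],"turn":[0,0,-2.8]},{"fingers":1,"travel":[-0.1045,0.009,0],"turn":[0,0,-4]},{"fingers":1,"travel":[-0.1045,0.009,0],"turn":[0,0,-4]},{"fingers":1,"travel":[-0.1045,0.009,0],"turn":[0,0,-4]}]' | head -3
python3 - <<'E'
from h import *
c=optics.camera("wrist");np.save("pics/w5.npy",c,allow_pickle=True)
s=readout.state();print(s["ee_pos"],np.degrees(s["ee_rot"][2]))
print(proj(c,[[527,-214.5,16],[527,-214.5,38],[527,-214.5,71]]))
cv2.imwrite("pics/w5.png",c["color"][:300,120:520][:, :])
im=cv2.resize(c["color"][100:300,190:440],None,fx=3,fy=3,interpolation=cv2.INTER_CUBIC);cv2.imwrite("pics/w5c.png",im)
hsv=cv2.cvtColor(c["color"],cv2.COLOR_BGR2HSV)
g=cv2.inRange(hsv,(28,90,20),(50,255,255));g[285:]=0
n,l,st,ce=cv2.connectedComponentsWithStats(g);i=1+np.argmax(st[1:,4]);print(st[i],ce[i])
cn=max(cv2.findContours((l==i).astype(np.uint8),cv2.RETR_EXTERNAL,cv2.CHAIN_APPROX_NONE)[0],key=len)
b=cv2.approxPolyDP(cv2.convexHull(cn),8,True).reshape(-1,2);print(b)
P=onto(c,b,16);print(P,P.mean(0))
E
```

```text
t: 8.0
ee_pos: [516.8, -111.0, 214.9]
t: 8.5
ee_pos: [525.6, -214.6, 214.8]
ee_rot: [-3.138, -0.003, 1.638]
[ 525.83 -213.88  215.29] 93.92153578244175
[[315.11 215.22]
 [315.07 220.45]
 [315.   229.71]]
[  222   148   190   130 18567] [317.3  210.98]
[[411 149]
 [404 275]
 [232 276]
 [222 150]]
[[ 610.24 -146.79   16.  ]
 [ 620.34 -269.64   16.  ]
 [ 447.67 -282.52   16.  ]
 [ 437.84 -159.32   16.  ]] [ 529.02 -214.57   16.  ]
```

View pics/w5c.png

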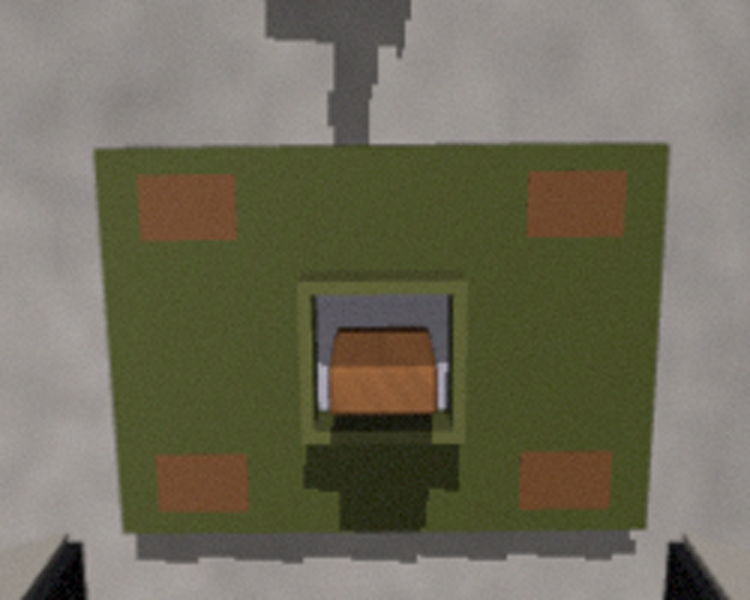

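That was my last view. It shows the stem top centred at crop (383,390), which is full-frame (317.7,230), and the lid edges at yaw about 4.3°. Before lifting the lids, I'll remeasure the now-empty box with the wrist camera directly above it.

```bash
python3 - <<'E'
from h import *
w=load("pics/w5.npy");print("stem",onto(w,[(300,222.7),(335.3,222),(335.3,237.7),(300,237.7)],71).mean(0),"collar",onto(w,[(289.3,193.7),(345.3,193.7),(344.5,247),(291,247)],38).mean(0))
plan((519,-88,217,96),(510,39,217,98),(502.5,166,217,100),start=(527,-214.5,217,94))
E
```

```text
stem [ 529.16 -214.65   71.  ] collar [ 529.23 -214.76   38.  ]
t 8.55 at [ 525.83 -213.88  215.29] [-179.86   -0.13   93.92]
[np.float64(0.1267), np.float64(0.0008), np.float64(0.0)] turn -2 dist 127
[np.float64(0.1272), np.float64(0.0043), np.float64(0.0)] turn -2 dist 127
[np.float64(0.1268), np.float64(0.0102), np.float64(0.0)] turn -2 dist 127
```

```bash
python3 -m pendant '[{"fingers":1,"travel":[0.04,0,0],"turn":[0,0,-0.6]},{"fingers":1,"travel":[0.085,0.0005,0],"turn":[0,0,-1.3]},{"fingers":1,"travel":[0.1267,0.0008,0],"turn":[0,0,-2]}]' | head -2
python3 -m pendant '[{"fingers":1,"travel":[0.043,0.0014,0],"turn":[0,0,-0.7]},{"fingers":1,"travel":[0.085,0.0028,0],"turn":[0,0,-1.4]},{"fingers":1,"travel":[0.1272,0.0043,0],"turn":[0,0,-2]}]' | head -2
python3 -m pendant '[{"fingers":1,"travel":[0.043,0.0035,0],"turn":[0,0,-0.7]},{"fingers":1,"travel":[0.085,0.007,0],"turn":[0,0,-1.4]},{"fingers":1,"travel":[0.1268,0.0102,0],"turn":[0,0,-2]},{"fingers":1,"travel":[0.1268,0.0102,0],"turn":[0,0,-2]},{"fingers":1,"travel":[0.1268,0.0102,0],"turn":[0,0,-2]}]' | head -3
python3 - <<'E'
from h import *
for k in range(2): c=optics.camera("wrist")
np.save("pics/w6.npy",c,allow_pickle=True)
s=readout.state();print(s["ee_pos"],np.degrees(s["ee_rot"]),s["qvel"],c["xyz"])
hsv=cv2.cvtColor(c["color"],cv2.COLOR_BGR2HSV)
for lo in ((28,90,15),(28,110,30)):
    g=cv2.inRange(hsv,lo,(50,255,255));g[285:]=0
    g=cv2.morphologyEx(g,cv2.MORPH_OPEN,np.ones((3,3)))
    n,l,st,ce=cv2.connectedComponentsWithStats(g)
    print([x for x in st[1:] if x[4]>800])
    e=proj(c,[[489.5,239,70]])[0]
    cs=cv2.findContours(g,cv2.RETR_EXTERNAL,cv2.CHAIN_APPROX_NONE)[0]
    cn=max(cs,key=lambda q:cv2.contourArea(cv2.convexHull(q)) if cv2.pointPolygonTest(cv2.convexHull(q),tuple(map(float,e)),False)>0 else 0)
    h=cv2.convexHull(cn);print(cv2.approxPolyDP(h,6,True).reshape(-1,2).tolist())
    P=onto(c,h.reshape(-1,2),70)[:,:2].astype(np.float32);print(cv2.minAreaRect(P),e)
E
```

```text
t: 8.85
ee_pos: [517.6, -85.3, 216.3]
t: 9.15
ee_pos: [508.4, 41.8, 216.7]
t: 9.65
ee_pos: [501.0, 167.4, 216.5]
ee_rot: [-3.14, 0.0, 1.748]
[501.68 165.59 216.76] [-179.96    0.01   99.98] [-0.02 -0.   -0.    0.    0.    0.  ] [489.76 239.89 357.34]
[array([  207,    57,   218,   148, 22190], dtype=int32)]
[[424, 58], [413, 204], [217, 203], [208, 57]]
((490.03082275390625, 239.8372039794922), (158.8803253173828, 108.88084411621094), 9.856618881225586) [314.36 134.89]
[array([ 224,   84,  198,  121, 6793], dtype=int32)]
[[421, 84], [412, 204], [224, 198], [254, 158]]
((494.6513977050781, 231.40834045410156), (152.4271240234375, 90.33541107177734), 10.138713836669922) [314.36 134.89]
```

The box is at (490.0, 239.8), yaw 9.9°, and the fitted 159 × 109 mm agrees with its size. The plate held earlier lets me check the wrist camera's lateral bias.

```bash
python3 - <<'E'
from h import *
c=load("pics/w2.npy")
p=np.array([506.19,-5.56]);u=np.array([np.cos(np.radians(86)),np.sin(np.radians(86))])
q=lambda a,z:[*(p+a*u),z]
print("strip top far end",proj(c,[q(48,227),q(49.5,227)]),"obs (315,~208)","foot",proj(c,[q(48,127.5),q(49.5,127.5)]),"obs (315.3,177)")
g=cv2.cvtColor(c["color"],cv2.COLOR_BGR2HSV)
m=cv2.inRange(c["color"],(90,0,0),(255,255,255)).astype(bool)
for r in (179,183,187,191): 
    x=np.flatnonzero(c["color"][r,300:330,0]>70)+300;print(r,x.min() if len(x) else 0,x.max() if len(x) else 0)
plan((510,39,217,98),(519,-88,217,96),(528.6,-214.7,217,94.3),(528.6,-214.7,62,94.3),start=(502.5,166,217,100))
E
```

```text
strip top far end [[310.19 208.62]
 [310.17 204.55]] obs (315,~208) foot [[312.31 177.26]
 [312.3  174.85]] obs (315.3,177)
179 311 318
183 311 318
187 311 318
191 311 319
t 9.75 at [501.68 165.59 216.76] [-179.96    0.01   99.98]
[np.float64(-0.1264), np.float64(-0.0147), np.float64(-0.0)] turn 2 dist 127
[np.float64(-0.127), np.float64(-0.0088), np.float64(-0.0)] turn 2 dist 127
[np.float64(-0.127), np.float64(-0.0037), np.float64(-0.0)] turn 1.7 dist 127
[np.float64(0.0), np.float64(-0.0), np.float64(0.155)] turn -0.0 dist 155
```

The wrist bias is about +1.9 mm along tool y. Corrected, the stem is at (527.3,-214.8) and the box at (488.2,239.5). Returning to the lids.

```bash
python3 -m pendant '[{"fingers":1,"travel":[-0.043,-0.005,0],"turn":[0,0,0.7]},{"fingers":1,"travel":[-0.085,-0.01,0],"turn":[0,0,1.4]},{"fingers":1,"travel":[-0.1264,-0.0147,0],"turn":[0,0,2]}]' | head -2
python3 -m pendant '[{"fingers":0.6,"travel":[-0.043,-0.003,0],"turn":[0,0,0.7]},{"fingers":0.6,"travel":[-0.085,-0.006,0],"turn":[0,0,1.4]},{"fingers":0.6,"travel":[-0.127,-0.0088,0],"turn":[0,0,2]}]' | head -2
python3 -m pendant '[{"fingers":0.2,"travel":[-0.043,-0.0015,0],"turn":[0,0,0.6]},{"fingers":0.2,"travel":[-0.085,-0.003,0],"turn":[0,0,1.2]},{"fingers":0.2,"travel":[-0.127,-0.005,0],"turn":[0,0,1.7]},{"fingers":0.2,"travel":[-0.127,-0.005,0],"turn":[0,0,1.7]},{"fingers":0.2,"travel":[-0.127,-0.005,0],"turn":[0,0,1.7]}]'
python3 -c "
from h import *
s=readout.state();print(s['ee_pos'],np.degrees(s['ee_rot']))
plan((527.3,-214.8,120,94.3),(527.3,-214.8,60,94.3),start=(*s['ee_pos'],np.degrees(s['ee_rot'][2])))"
```

```text
t: 10.05
ee_pos: [509.2, 36.3, 216.9]
t: 10.35
ee_pos: [517.7, -91.3, 217.1]
t: 10.85
ee_pos: [525.6, -216.7, 216.5]
ee_rot: [-3.141, -0.001, 1.641]
force: [0.8, -0.4, -0.9]
gripper_width: 55.0
grasp_force: 0.0
[ 525.62 -216.67  216.54] [-179.96   -0.05   94.03]
t 10.85 at [ 525.62 -216.67  216.54] [-179.96   -0.05   94.03]
[np.float64(0.0017), np.float64(0.0018), np.float64(0.0965)] turn -0.3 dist 97
[np.float64(0.0), np.float64(-0.0), np.float64(0.06)] turn -0.0 dist 60
```

```bash
python3 -m pendant '[{"fingers":0.2,"travel":[0,0,0.03],"turn":[0,0,0]},{"fingers":0.2,"travel":[0,0,0.07],"turn":[0,0,0]},{"fingers":0.2,"travel":[0,0,0.1],"turn":[0,0,0]},{"fingers":0.2,"travel":[0,0,0.115],"turn":[0,0,0]},{"fingers":0.2,"travel":[0,0,0.12],"turn":[0,0,0]}]'
python3 -m pendant '[{"fingers":0.2,"travel":[0,0,0.01],"turn":[0,0,0]},{"fingers":0.2,"travel":[0,0,0.022],"turn":[0,0,0]},{"fingers":0.2,"travel":[0,0,0.032],"turn":[0,0,0]},{"fingers":0.2,"travel":[0,0,0.037],"turn":[0,0,0]},{"fingers":0.2,"travel":[0,0,0.037],"turn":[0,0,0]}]'
python3 -m pendant '[{"fingers":-0.2,"travel":[0,0,0],"turn":[0,0,0]},{"fingers":-0.2,"travel":[0,0,0],"turn":[0,0,0]},{"fingers":-0.3,"travel":[0,0,0],"turn":[0,0,0]},{"fingers":-0.4,"travel":[0,0,0],"turn":[0,0,0]},{"fingers":-1,"travel":[0,0,0],"turn":[0,0,0]}]'
python3 -m pendant '[{"fingers":-1,"travel":[0,0,0],"turn":[0,0,0]},{"fingers":-1,"travel":[0,0,0],"turn":[0,0,0]},{"fingers":-1,"travel":[0,0,0],"turn":[0,0,0]},{"fingers":-1,"travel":[0,0,0],"turn":[0,0,0]}]'
```

```text
t: 11.35
ee_pos: [525.4, -213.4, 95.3]
ee_rot: [-3.138, -0.002, 1.646]
force: [-0.7, -0.0, 0.3]
gripper_width: 55.1
grasp_force: 0.0
t: 11.85
ee_pos: [526.3, -214.9, 59.3]
ee_rot: [-3.141, -0.001, 1.645]
force: [0.0, -0.0, 0.3]
gripper_width: 55.1
grasp_force: 0.0
t: 12.35
ee_pos: [527.0, -215.2, 60.4]
ee_rot: [3.141, 0.0, 1.645]
force: [1.0, 0.4, 0.9]
gripper_width: 29.8
grasp_force: 30.0
t: 12.75
ee_pos: [527.0, -215.2, 60.4]
ee_rot: [3.141, 0.0, 1.645]
force: [0.1, 0.6, 4.0]
gripper_width: 29.9
grasp_force: 30.0
```

```bash
python3 -m pendant '[{"fingers":-1,"travel":[0,0,-0.002],"turn":[0,0,0]},{"fingers":-1,"travel":[0,0,-0.005],"turn":[0,0,0]},{"fingers":-1,"travel":[0,0,-0.01],"turn":[0,0,0]},{"fingers":-1,"travel":[0,0,-0.015],"turn":[0,0,0]},{"fingers":-1,"travel":[0,0,-0.015],"turn":[0,0,0]}]'
python3 -m pendant '[{"fingers":-1,"travel":[0,0,-0.008],"turn":[0,0,0]},{"fingers":-1,"travel":[0,0,-0.02],"turn":[0,0,0]},{"fingers":-1,"travel":[0,0,-0.035],"turn":[0,0,0]},{"fingers":-1,"travel":[0,0,-0.05],"turn":[0,0,0]},{"fingers":-1,"travel":[0,0,-0.065],"turn":[0,0,0]}]' | sed -n '1,2p;4p'
python3 -m pendant '[{"fingers":-1,"travel":[0,0,-0.015],"turn":[0,0,0]},{"fingers":-1,"travel":[0,0,-0.03],"turn":[0,0,0]},{"fingers":-1,"travel":[0,0,-0.045],"turn":[0,0,0]},{"fingers":-1,"travel":[0,0,-0.055],"turn":[0,0,0]},{"fingers":-1,"travel":[0,0,-0.06],"turn":[0,0,0]}]'
python3 - <<'E'
from h import *
c=optics.camera("wrist");np.save("pics/w7.npy",c,allow_pickle=True)
hsv=cv2.cvtColor(c["color"],cv2.COLOR_BGR2HSV)
g=cv2.inRange(hsv,(28,90,20),(50,255,255));g[285:]=0
cn=max(cv2.findContours(g,cv2.RETR_EXTERNAL,cv2.CHAIN_APPROX_NONE)[0],key=cv2.contourArea)
b=cv2.approxPolyDP(cv2.convexHull(cn),8,True).reshape(-1,2);s=readout.state();P=onto(c,b,s["ee_pos"][2]-60+16)
print(b.tolist(),P);e=P[0]-P[-1]
plan((521,-140,200,95.2),(512,-40,200,96.4),(503,60,200,97.7),(495,160,200,99),(488.2,239.5,200,99.9),start=(527.3,-214.8,200,94.3))
E
```

```text
t: 13.25
ee_pos: [527.0, -215.3, 75.7]
ee_rot: [3.141, 0.001, 1.645]
force: [-0.0, -0.5, -4.5]
gripper_width: 29.6
grasp_force: 30.0
t: 13.75
ee_pos: [526.8, -215.1, 141.6]
force: [0.1, -0.4, -4.3]
t: 14.25
ee_pos: [527.0, -215.3, 201.6]
ee_rot: [3.14, 0.001, 1.645]
force: [0.1, 0.3, -4.6]
gripper_width: 29.7
grasp_force: 30.0
[[487, 159], [471, 284], [158, 284], [142, 159]] [[ 610.53 -146.04  157.73]
 [ 615.57 -213.91  157.73]
 [ 442.3  -226.66  157.73]
 [ 437.26 -158.92  157.73]]
t 14.3 at [ 527.06 -215.29  201.73] [179.89   0.07  94.26]
[np.float64(0.0751), np.float64(-0.0007), np.float64(-0.0)] turn -0.9 dist 75
[np.float64(0.1004), np.float64(0.0001), np.float64(0.0)] turn -1.2 dist 100
[np.float64(0.1004), np.float64(0.0022), np.float64(0.0)] turn -1.3 dist 100
[np.float64(0.1002), np.float64(0.0055), np.float64(0.0)] turn -1.3 dist 100
[np.float64(0.0796), np.float64(0.0057), np.float64(0.0)] turn -0.9 dist 80
```

```bash
python3 -m pendant '[{"fingers":-1,"travel":[0.005,0,0],"turn":[0,0,-0.1]},{"fingers":-1,"travel":[0.015,-0.0001,0],"turn":[0,0,-0.2]},{"fingers":-1,"travel":[0.033,-0.0003,0],"turn":[0,0,-0.4]},{"fingers":-1,"travel":[0.053,-0.0005,0],"turn":[0,0,-0.6]},{"fingers":-1,"travel":[0.0751,-0.0007,0],"turn":[0,0,-0.9]}]' | sed -n '1,2p'
python3 -m pendant '[{"fingers":-1,"travel":[0.022,0,0],"turn":[0,0,-0.3]},{"fingers":-1,"travel":[0.042,0,0],"turn":[0,0,-0.5]},{"fingers":-1,"travel":[0.062,0,0],"turn":[0,0,-0.7]},{"fingers":-1,"travel":[0.082,0.0001,0],"turn":[0,0,-1]},{"fingers":-1,"travel":[0.1004,0.0001,0],"turn":[0,0,-1.2]}]' | sed -n '1,2p'
python3 -m pendant '[{"fingers":-1,"travel":[0.02,0.0004,0],"turn":[0,0,-0.3]},{"fingers":-1,"travel":[0.04,0.0008,0],"turn":[0,0,-0.5]},{"fingers":-1,"travel":[0.06,0.0013,0],"turn":[0,0,-0.8]},{"fingers":-1,"travel":[0.08,0.0017,0],"turn":[0,0,-1]},{"fingers":-1,"travel":[0.1004,0.0022,0],"turn":[0,0,-1.3]}]' | sed -n '1,2p'
python3 -m pendant '[{"fingers":-1,"travel":[0.02,0.0011,0],"turn":[0,0,-0.3]},{"fingers":-1,"travel":[0.04,0.0022,0],"turn":[0,0,-0.5]},{"fingers":-1,"travel":[0.06,0.0033,0],"turn":[0,0,-0.8]},{"fingers":-1,"travel":[0.08,0.0044,0],"turn":[0,0,-1]},{"fingers":-1,"travel":[0.1002,0.0055,0],"turn":[0,0,-1.3]}]' | sed -n '1,2p'
python3 -m pendant '[{"fingers":-1,"travel":[0.022,0.0016,0],"turn":[0,0,-0.3]},{"fingers":-1,"travel":[0.042,0.003,0],"turn":[0,0,-0.5]},{"fingers":-1,"travel":[0.059,0.0042,0],"turn":[0,0,-0.7]},{"fingers":-1,"travel":[0.072,0.0052,0],"turn":[0,0,-0.8]},{"fingers":-1,"travel":[0.0796,0.0057,0],"turn":[0,0,-0.9]}]' | sed -n '1,2p'
python3 -m pendant '[{"fingers":-1,"travel":[0,0,0.008],"turn":[0,0,0]},{"fingers":-1,"travel":[0,0,0.024],"turn":[0,0,0]},{"fingers":-1,"travel":[0,0,0.04],"turn":[0,0,0]},{"fingers":-1,"travel":[0,0,0.05],"turn":[0,0,0]},{"fingers":-1,"travel":[0,0,0.055],"turn":[0,0,0]}]'
python3 -m pendant '[{"fingers":-1,"travel":[0,0,0],"turn":[0,0,0]},{"fingers":-1,"travel":[0,0,0],"turn":[0,0,0]}]'
python3 - <<'E'
from h import *
s=readout.state();print(s["ee_pos"],np.degrees(s["ee_rot"]),s["force"],s["gripper_width"])
E
```

```text
t: 14.8
ee_pos: [519.8, -138.2, 199.4]
t: 15.3
ee_pos: [510.5, -37.8, 199.6]
t: 15.8
ee_pos: [501.3, 61.9, 199.6]
t: 16.3
ee_pos: [493.2, 161.8, 199.6]
t: 16.8
ee_pos: [486.8, 240.9, 199.8]
t: 17.3
ee_pos: [487.4, 238.6, 143.7]
ee_rot: [-3.139, 0.0, 1.742]
force: [0.5, -0.3, -4.9]
gripper_width: 29.8
grasp_force: 30.0
t: 17.5
ee_pos: [488.3, 239.3, 145.5]
ee_rot: [3.141, -0.0, 1.743]
force: [-0.0, -0.4, -5.0]
gripper_width: 29.7
grasp_force: 30.0
[488.3  239.29 145.5 ] [179.95  -0.01  99.84] [-0.01 -0.36 -5.04] 29.727822995637194
```

```bash
python3 -m pendant '[{"fingers":-1,"travel":[0,0,0.004],"turn":[0,0,0]},{"fingers":-1,"travel":[0,0,0.009],"turn":[0,0,0]},{"fingers":-1,"travel":[0,0,0.013],"turn":[0,0,0]},{"fingers":-1,"travel":[0,0,0.015],"turn":[0,0,0]},{"fingers":-1,"travel":[0,0,0.0165],"turn":[0,0,0]}]'|sed -n '2p;4p'
python3 -m pendant '[{"fingers":-1,"travel":[0,0,0.001],"turn":[0,0,0]},{"fingers":-1,"travel":[0,0,0.002],"turn":[0,0,0]},{"fingers":-1,"travel":[0,0,0.003],"turn":[0,0,0]},{"fingers":-1,"travel":[0,0,0.003],"turn":[0,0,0]}]'|sed -n '2p;4p'
python3 -c "
from h import *
s=readout.state();print(s['force'],s['moment'])"
```

```text
ee_pos: [487.8, 239.3, 128.2]
force: [0.0, 0.9, -4.5]
ee_pos: [487.9, 239.3, 125.5]
force: [0.1, 1.0, -4.5]
[ 0.11  1.04 -4.49] [-0.06 -0.02  0.01]
```

```bash
python3 -m pendant '[{"fingers":-1,"travel":[0,0,0.001],"turn":[0,0,0]},{"fingers":-1,"travel":[0,0,0.002],"turn":[0,0,0]},{"fingers":-1,"travel":[0,0,0.003],"turn":[0,0,0]},{"fingers":-1,"travel":[0,0,0.003],"turn":[0,0,0]}]'|sed -n '2,4p'
python3 -m pendant '[{"fingers":-1,"travel":[0,0,0.001],"turn":[0,0,0]},{"fingers":-1,"travel":[0,0,0.0018],"turn":[0,0,0]},{"fingers":-1,"travel":[0,0,0.0018],"turn":[0,0,0]}]'|sed -n '2,4p'
```

```text
ee_pos: [487.8, 239.3, 122.4]
ee_rot: [-3.141, -0.0, 1.743]
force: [-0.4, 0.0, -5.3]
ee_pos: [487.8, 239.3, 120.6]
ee_rot: [-3.141, -0.0, 1.743]
force: [0.8, 0.1, -5.6]
```

```bash
for k in 1 2; do python3 -m pendant '[{"fingers":-1,"travel":[0,0,0.0006],"turn":[0,0,0]},{"fingers":-1,"travel":[0,0,0.0006],"turn":[0,0,0]},{"fingers":-1,"travel":[0,0,0.0006],"turn":[0,0,0]}]'|sed -n '2,4p'; done
```

```text
ee_pos: [487.9, 239.4, 120.4]
ee_rot: [3.141, -0.0, 1.743]
force: [-0.6, -1.2, -1.3]
ee_pos: [487.9, 239.4, 120.3]
ee_rot: [3.141, -0.0, 1.743]
force: [-3.9, -1.0, 5.6]
```

Inner lid is home (z no longer drops, upward reaction). Release the stem, lower around the collar, and close.

```bash
python3 -m pendant '[{"fingers":-0.2,"travel":[0,0,0],"turn":[0,0,0]},{"fingers":0.2,"travel":[0,0,0],"turn":[0,0,0]},{"fingers":0.6,"travel":[0,0,0],"turn":[0,0,0]},{"fingers":1,"travel":[0,0,0],"turn":[0,0,0]},{"fingers":1,"travel":[0,0,0],"turn":[0,0,0]}]'
python3 -m pendant '[{"fingers":1,"travel":[0,0,0],"turn":[0,0,0]},{"fingers":1,"travel":[0,0,0],"turn":[0,0,0]},{"fingers":1,"travel":[0,0,0],"turn":[0,0,0]},{"fingers":1,"travel":[0,0,0],"turn":[0,0,0]}]' | sed -n '2p;4,5p'
python3 -m pendant '[{"fingers":1,"travel":[0,0,0.006],"turn":[0,0,0]},{"fingers":1,"travel":[0,0,0.013],"turn":[0,0,0]},{"fingers":1,"travel":[0,0,0.018],"turn":[0,0,0]},{"fingers":1,"travel":[0,0,0.022],"turn":[0,0,0]},{"fingers":1,"travel":[0,0,0.0225],"turn":[0,0,0]}]'
```

```text
t: 20.2
ee_pos: [488.0, 239.4, 119.5]
ee_rot: [3.141, -0.0, 1.743]
force: [-0.2, -0.6, 0.6]
gripper_width: 64.0
grasp_force: 0.0
ee_pos: [487.9, 239.3, 119.5]
force: [-0.3, -0.8, 0.2]
gripper_width: 90.9
t: 21.1
ee_pos: [487.5, 239.2, 96.2]
ee_rot: [-3.14, 0.0, 1.743]
force: [0.6, 0.4, -0.2]
gripper_width: 91.8
grasp_force: 0.0
```

```bash
python3 -m pendant '[{"fingers":0.16,"travel":[0,0,0],"turn":[0,0,0]},{"fingers":0.16,"travel":[0,0,0],"turn":[0,0,0]},{"fingers":0.16,"travel":[0,0,0],"turn":[0,0,0]},{"fingers":0.16,"travel":[0,0,0],"turn":[0,0,0]},{"fingers":0.16,"travel":[0,0,0],"turn":[0,0,0]}]'
python3 -m pendant '[{"fingers":0.12,"travel":[0,0,0],"turn":[0,0,0]},{"fingers":0.1,"travel":[0,0,0],"turn":[0,0,0]},{"fingers":0.08,"travel":[0,0,0],"turn":[0,0,0]},{"fingers":0.04,"travel":[0,0,0],"turn":[0,0,0]},{"fingers":-1,"travel":[0,0,0],"turn":[0,0,0]}]'
python3 -m pendant '[{"fingers":-1,"travel":[0,0,0],"turn":[0,0,0]},{"fingers":-1,"travel":[0,0,0],"turn":[0,0,0]},{"fingers":-1,"travel":[0,0,0],"turn":[0,0,0]}]'
```

```text
t: 21.6
ee_pos: [487.9, 239.4, 97.2]
ee_rot: [3.141, -0.0, 1.743]
force: [0.1, -0.9, -0.1]
gripper_width: 56.7
grasp_force: 0.0
t: 22.1
ee_pos: [487.9, 239.3, 97.0]
ee_rot: [3.141, -0.0, 1.743]
force: [-1.2, 0.3, 0.1]
gripper_width: 49.8
grasp_force: 30.0
t: 22.4
ee_pos: [487.9, 239.4, 97.0]
ee_rot: [3.141, -0.0, 1.743]
force: [0.0, -1.0, 1.4]
gripper_width: 49.9
grasp_force: 30.0
```

Collar gripped at 50 mm; lift straight up 90 mm.

```bash
python3 -m pendant '[{"fingers":-1,"travel":[0,0,-0.001],"turn":[0,0,0]},{"fingers":-1,"travel":[0,0,-0.003],"turn":[0,0,0]},{"fingers":-1,"travel":[0,0,-0.006],"turn":[0,0,0]},{"fingers":-1,"travel":[0,0,-0.01],"turn":[0,0,0]},{"fingers":-1,"travel":[0,0,-0.01],"turn":[0,0,0]}]'
python3 -m pendant '[{"fingers":-1,"travel":[0,0,-0.006],"turn":[0,0,0]},{"fingers":-1,"travel":[0,0,-0.014],"turn":[0,0,0]},{"fingers":-1,"travel":[0,0,-0.022],"turn":[0,0,0]},{"fingers":-1,"travel":[0,0,-0.03],"turn":[0,0,0]},{"fingers":-1,"travel":[0,0,-0.038],"turn":[0,0,0]}]' | sed -n '2p;4,5p'
python3 -m pendant '[{"fingers":-1,"travel":[0,0,-0.008],"turn":[0,0,0]},{"fingers":-1,"travel":[0,0,-0.018],"turn":[0,0,0]},{"fingers":-1,"travel":[0,0,-0.028],"turn":[0,0,0]},{"fingers":-1,"travel":[0,0,-0.037],"turn":[0,0,0]},{"fingers":-1,"travel":[0,0,-0.043],"turn":[0,0,0]}]' | sed -n '2p;4,5p'
python3 -m pendant '[{"fingers":-1,"travel":[0,0,0],"turn":[0,0,0]},{"fingers":-1,"travel":[0,0,0],"turn":[0,0,0]},{"fingers":-1,"travel":[0,0,0],"turn":[0,0,0]},{"fingers":-1,"travel":[0,0,0],"turn":[0,0,0]}]'
python3 - <<'E'
from h import *
c=optics.camera("scene");np.save("pics/s8.npy",c,allow_pickle=True)
a=np.load("pics/scene1.npy",allow_pickle=True).item()
s=readout.state();print(s["force"],s["moment"])
# stem expected at home in scene: wood pixels around it
p=proj(c,[[488.2,239.5,131],[488.2,239.5,100],[488.2,239.5,76]]);print(p)
hsv=cv2.cvtColor(c["color"],cv2.COLOR_BGR2HSV)
m=cv2.inRange(hsv,(3,110,60),(25,255,255));x,y=p[0].astype(int)
n,l,st,ce=cv2.connectedComponentsWithStats(m[y-30:y+50,x-50:x+50]);print([(r[:5]+[x-50,y-30,0,0,0]).tolist() for r in st[1:] if r[4]>15])
g=cv2.inRange(hsv,(28,90,20),(50,255,255));n,l,st,ce=cv2.connectedComponentsWithStats(g);print([r.tolist() for r in st[1:] if r[4]>300])
# grey flange pixels on the rim
d=[[488.2+dx*np.cos(.174)-dy*np.sin(.174),239.5+dx*np.sin(.174)+dy*np.cos(.174),73] for dx,dy in((60,-30),(60,0),(60,30),(30,-45),(30,45),(-50,-40))]
for q in proj(c,d): print(q,hsv[int(q[1]),int(q[0])])
E
```

```text
t: 22.9
ee_pos: [488.2, 239.5, 107.7]
ee_rot: [3.14, -0.0, 1.743]
force: [0.4, 0.4, -1.1]
gripper_width: 49.3
grasp_force: 30.0
ee_pos: [488.0, 239.4, 146.0]
force: [-0.2, -0.1, -1.8]
gripper_width: 49.7
ee_pos: [488.1, 239.4, 189.2]
force: [0.3, 0.4, -3.1]
gripper_width: 49.6
t: 24.3
ee_pos: [487.7, 239.3, 187.6]
ee_rot: [-3.141, 0.0, 1.743]
force: [0.8, -0.4, -2.4]
gripper_width: 49.7
grasp_force: 30.0
[ 0.2  -1.05 -1.89] [-0.09  0.05  0.  ]
[[434.67 171.67]
 [432.58 184.35]
 [431.   193.89]]
[[396, 141, 6, 6, 17], [396, 148, 14, 7, 68], [465, 159, 16, 8, 71], [435, 168, 16, 9, 86], [427, 176, 12, 21, 180]]
[[510, 133, 130, 127, 10021], [390, 142, 97, 41, 1685], [389, 192, 84, 53, 1871]]
[440.31 210.12] [125  19 146]
[450.2  206.53] [130   6 244]
[459.79 203.04] [126   5 242]
[425.44 205.88] [129  18 142]
[454.54 195.72] [124   7 245]
[402.73 190.29] [126  18 145]
```

```bash
python3 -c "
from cell import bot
print(bot.job_done())"
```

```text
the job is handed in; nothing more can be done
None
```

I've handed the job in at about 24 s: the divider stands in the rack, the inner lid is home on the stud box, and the arm is holding the outer lid level about 90 mm above where it sat. The final state was checked from forces, positions and image pixels, because all 10 picture views had been used by then.

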